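Push the drilled plate out over the edge

TASK

Of the two metal plates lying in the channels of the steel block, push the one with the hole along its channel, hole end first, until the whole hole sticks out past the end of the block, ready for its rivet; at least six tenths of the plate's length must stay on the block. Only push it along: do not lift or tip it. Leave the plain plate and the other things where they are, and draw back clear when done.

Things in the scene. Friction and masses are not known exactly. Their poses are not given: they have to be found in the camera images.
- ledge: Fixed dark steel block, 144 (x) x 200 (y) x 40 mm high. Origin: centre of underside, on the work surface. Two channels run along its y, 60 mm wide, centred at x = -34 and +34 mm, open at both ends, floor at z = 40 mm. Three ribs (8 mm wide, 8 mm above the floor, at x = -68, 0, +68 mm) bound them. Yaw within 0.25 rad; the plate is pushed out at the -y end, which faces right as seen from the robot.
- ledge_edge (a point): Middle of the upper edge of the block's -y end, at channel-floor height (block frame: 0, -100, 40 mm). Axes as the block's: -y points outward, beyond the end.
- drilled_plate: Loose steel plate with a hole, 54 (x) x 110 (y) x 6 mm, about 0.27 kg, flat in either channel (varies), 3 mm play each side. Origin: centre of underside. The 16 mm hole is centred at y = -39 mm, its inner rim 24 mm from the leading (-y) end, which starts 5 to 50 mm inside the block's -y end. At least 50 mm of bare floor behind its +y end. Stays where left; tips off beyond 55 mm overhang.
- plate_lead (a point): Middle of the lower edge of the drilled plate's leading (-y) end, the end near the hole; plate frame 0, -55, 0 mm.
- plain_plate: The other loose steel plate, same size 54 x 110 x 6 mm, without a hole, in the other channel. Origin: centre of its underside. To be left alone.
- v_block: Small loose steel V-block, 45 x 40 x 30 mm, on the work surface beyond the block's +y end. Origin: centre of its underside. Bystander.
- stop_pin: Loose knurled pin standing upright, 22 mm across, 41 mm high, on the work surface beyond the block's -y end. Origin: centre of its underside. Bystander.
- collet: Loose slotted collet, 23 mm across, 28 mm high, standing on the work surface beyond the block's -y end. Origin: centre of its underside. Bystander.
Things that resemble listed ones, but are neither listed nor needed, are in the scene too. What is shaped like the drilled_plate but black, orange or red is not meant.

How it is judged:
At the end, for the whole second after the job is handed in: The drilled plate lies flat and at rest in its channel, its leading end 24 to 44 mm past the block's -y end (hole wholly clear, at least six tenths of the plate on the block; 0.5 mm grace). The plain plate, V-block, pin and collet are within 10 mm of where they started (y of plate_lead in the frame of ledge_edge between -0.0445 and -0.0235 m and z of drilled_plate in the frame of ledge between 0.037 and 0.043 m and angle between drilled_plate's own z axis and vertical below 0.05 rad and contact force between drilled_plate and ledge above 0.5 N and linear speed of drilled_plate below 0.01 m/s and distance of each of plain_plate, v_block, stop_pin, collet from where it was at the start of the episode below 0.01 m); the robot touches nothing.
It fails at once if the drilled plate is lifted more than 8 mm off the channel floor (z of drilled_plate in the frame of ledge above 0.048 m).
It fails at once if the drilled plate is tipped by more than 0.12 rad (angle between drilled_plate's own z axis and vertical above 0.12 rad).
It fails at once if the plain plate, V-block, pin or collet is moved more than 10 mm (distance of any of plain_plate, v_block, stop_pin, collet from where it was at the start of the episode above 0.01 m).
It also fails if it takes over 32 s, if anything falls off the work surface, if the arm or the gripper's body presses on something with over 40 N, if the wrist force passes 120 N, or if a joint passes its speed limit or range.

ROBOT

A 6-joint arm with a two-finger parallel gripper is mounted at the origin on a cart in front of the work surface, level with it; the furniture and walls round the work are solid. World frame = base frame: x ahead of the robot, y to its left, z up, the work surface at z = 0. Lengths are in m, angles in rad, forces in N, time in s.
With the tool pointing down it reaches from about 0.225 to 0.725 m from the base axis. Payload 3.1 kg.
Tool frame: the origin (TCP) lies at the very end of the fingers, on their centre line; the grasp point (between the pads) lies 19 mm behind it; z points along the fingers, y is the line along which they close (so a half turn about z gives the same grasp; the last joint's range is limited). The gripper opens to 85 mm and grips with 20 to 120 N. Pads are 22 mm wide; open, the fingers measure 114 mm over their backs; the gripper's body (76 mm by 85 mm) begins 54 mm behind the grasp point. The pads swing forward as they close: fully open they stand 13 mm farther back than shut.
Start: joints at [-1.298, 0.048, 0.099, 1.622, 0, 1.443], TCP at [0.205, -0.483, 0.231] pointing down, gripper open.
Joint ranges: [-2.91, 2.91], [-0.99, 1.94], [-1.21, 1.42], [-2.12, 2.29], [-1.49, 1.47], [-3.14, 3.14]. Speed limits (rad/s): [2.79, 2.79, 3.14, 3.14, 3.14, 3.14].

INTERFACE

Orientations are given as a unit quaternion [x, y, z, w].
In Python, from bench import state, grab_frame, sign_off, spot_in gives the robot as it stands.
- The arm moves only by the tool move_arm, never from a script. Its argument "motion" is one flat list of numbers, 7 for each row, row after row: the closure, from -1 (fully open) to 1 (shut), then the shift along the tool's x, y, z in m, then the turn, a rotation vector about the tool's x, y, z in degrees. A call has 1 to 10 rows; each row shifts and turns the commanded pose from where the row before left it, along the tool's axes as they then stand; what a row does not reach is not made up. A row lasts 1/10 s, in which the tool goes at most 50 mm and 8.59 degrees, less where a joint would pass 70% of its speed; a pose out of reach is approached as far as the arm can. A call with a gripper value outside its range is refused whole. The fingers move at their own pace and stop on an object; "squeeze" is the grip in N (left out, the last holds). Time passes only in rows, so rows that do not move let the fingers close. It gives the time, the measured TCP pose, the force, the opening and the grip force at its end, in the units of the state.
- state(): the state, without advancing time (a new reading comes with each control period).
- grab_frame(name): name is "scene" or "top" or "wrist"; returns a dict with "color" (384x512x3 uint8, red, green, blue), "vertical_fov" (degrees; the focal length in pixels is half the picture's height over the tangent of half this angle, whatever the lens; pixels are square), "cx", "cy" (the principal point, pixels), "world_to_cam" (4x4, takes a point from world to camera coordinates). Camera axes: x right, y down, z forward; pixel columns grow to the right and rows downward; lengths in m; the calibration is good to about 2 mm. A picture is of the moment at which its call begins. There is no depth.
- sign_off(): hands the job in; it is judged then, once.
Trained networks look in the newest picture that a camera, given by its name, has taken for a name from the list of things; names that differ only in an ending like _2 or _b are one class to them, and where a whole thing is asked for, a point or a joint stands for the part that bears it (a point fixed in the world has none). Each returns a list of dicts, best first, with "confidence" (0 to 1); they miss things now and then, are a little off and sometimes report something else, mostly with a low value. They report only what shows in the picture. A call takes as long as a camera call. They do not tell look-alikes from the thing itself.
- spot_in(camera, target): "at" ([x, y, z] in m, in world coordinates, good to about 4 mm: the middle of the surface that is visible of it).
The state is a dict: "time": time; "joint_pos": joint angles; "dq": joint speeds; "joint_efforts": joint torques, N m; "tcp_pos": TCP position; "tcp_rot": TCP orientation; "ft_force": force on the tool from outside, world axes, zero at the start; "ft_torque": the same for the moment, N m; "gripper_width": finger opening in m; "finger_force": force on a finger pad.
Only numpy, scipy, OpenCV 4.12 (cv2) and the standard library are available. Lean on these libraries where they do the work, as an engineer would, in place of code of your own. Each camera call takes 0.05 s, during which the arm holds its last target. There are 200 camera calls.

## Working session

There is one attempt and no reset: what is moved stays moved. The work goes in short steps, Python scripts to look and compute and a tool call to move; the robot and the scene stay as the last step left them, time stands still between calls to the robot, and variables do not carry over. Pictures are saved under pics/ and viewed, at most 10 in all, crops included, and the job is handed in when it is done.

Besides the shell and the picture viewer there is one more tool, called as a command line: name --argument value ..., lists and objects as JSON in quotes. move_arm: Moves the arm, as the interface text tells. Its arguments: {"type":"object","properties":{"motion":{"type":"array","items":{"type":"number"}},"squeeze":{"type":"number"}},"required":["motion"]}

```bash
mkdir -p pics; cat > h.py <<'E'
import numpy as np, cv2
from bench import state, grab_frame, sign_off, spot_in
def K(f):
    h=f["color"].shape[0]; return h/2/np.tan(np.radians(f["vertical_fov"])/2)
def proj(f,p):
    c=np.array(f["world_to_cam"])@np.append(p,1); k=K(f); return np.array([f["cx"]+k*c[0]/c[2], f["cy"]+k*c[1]/c[2]])
def onz(f,u,v,z):
    k=K(f); W=np.linalg.inv(np.array(f["world_to_cam"])); d=W[:3,:3]@np.array([(u-f["cx"])/k,(v-f["cy"])/k,1]); o=W[:3,3]
    return o+d*(z-o[2])/d[2]
def save(f,n): cv2.imwrite("pics/"+n,f["color"][:,:,::-1])
E
python3 - <<'E'
from h import *
a=grab_frame("top"); b=grab_frame("scene")
im=np.vstack([a["color"]]); cv2.imwrite("pics/top.png",cv2.resize(im,(800,600))[:,:,::-1]); cv2.imwrite("pics/scene.png",cv2.resize(b["color"],(800,600))[:,:,::-1])
for c,f in (("top",a),("scene",b)):
    for t in ("ledge","drilled_plate","plain_plate","v_block","stop_pin","collet","plate_lead","ledge_edge"):
        try:
            for d in spot_in(c,t)[:4]: print(c,t,np.round(d["at"],3),round(d["confidence"],2),(proj(f,d["at"])*800/512).round())
        except Exception as e: print(c,t,e)
print(state())
E
```

```text
top ledge [0.498 0.102 0.042] 0.79 [341. 356.]
top drilled_plate [0.468 0.054 0.047] 0.93 [369. 375.]
top drilled_plate [0.775 0.219 0.01 ] 0.91 [281. 199.]
top drilled_plate [ 0.572 -0.287  0.003] 0.72 [572. 320.]
top drilled_plate [ 0.431 -0.21   0.006] 0.57 [528. 403.]
top plain_plate [0.538 0.039 0.045] 0.6 [380. 332.]
top v_block [0.447 0.21  0.024] 0.52 [274. 387.]
top stop_pin [ 0.513 -0.129  0.016] 0.47 [480. 351.]
top collet [ 0.592 -0.112  0.029] 0.39 [471. 304.]
top plate_lead [0.464 0.048 0.047] 0.96 [373. 378.]
top plate_lead [ 0.434 -0.213  0.01 ] 0.63 [531. 401.]
top plate_lead [ 0.575 -0.286  0.009] 0.6 [572. 317.]
top plate_lead [0.772 0.219 0.005] 0.59 [282. 202.]
top ledge_edge [0.497 0.104 0.039] 0.74 [339. 357.]
scene ledge [0.488 0.136 0.04 ] 0.57 [401. 392.]
scene drilled_plate [ 0.569 -0.282  0.007] 0.9 [460. 262.]
scene drilled_plate [0.466 0.059 0.044] 0.89 [441. 360.]
scene drilled_plate [0.771 0.23  0.011] 0.8 [182. 389.]
scene drilled_plate [ 0.436 -0.204  0.008] 0.7 [518. 296.]
scene plain_plate [0.538 0.047 0.047] 0.79 [397. 340.]
scene v_block [0.446 0
[... 330 characters left out ...]
 array([-1.29780531e+00,  4.79362584e-02,  9.92522296e-02,  1.62198572e+00,
        4.52143623e-05,  1.44299633e+00]), 'dq': array([ 5.44676367e-04, -1.94696363e-04, -1.55452997e-05, -1.04467449e-03,
        6.18833437e-04, -1.54321630e-04]), 'joint_efforts': array([-9.53417584e-04, -3.38635647e+01,  3.20160234e+01,  7.48860730e-04,
       -3.64057269e-04,  2.42622413e-06]), 'tcp_pos': array([ 0.20483411, -0.48341383,  0.23137098]), 'tcp_rot': array([9.79987924e-01, 1.99056939e-01, 2.71382018e-05, 6.14839814e-05]), 'ft_force': array([-0.38425628, -0.14713127, -0.0884569 ]), 'ft_torque': array([ 0.03615689,  0.01643192, -0.0179322 ]), 'finger_force': 0.0, 'gripper_width': 0.08536808136227622}
```

View pics/top.png

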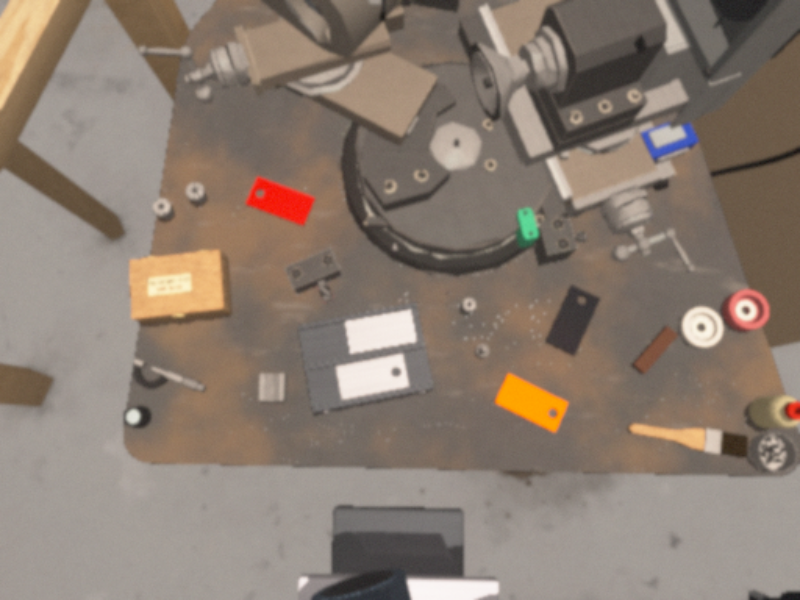

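View pics/scene.png

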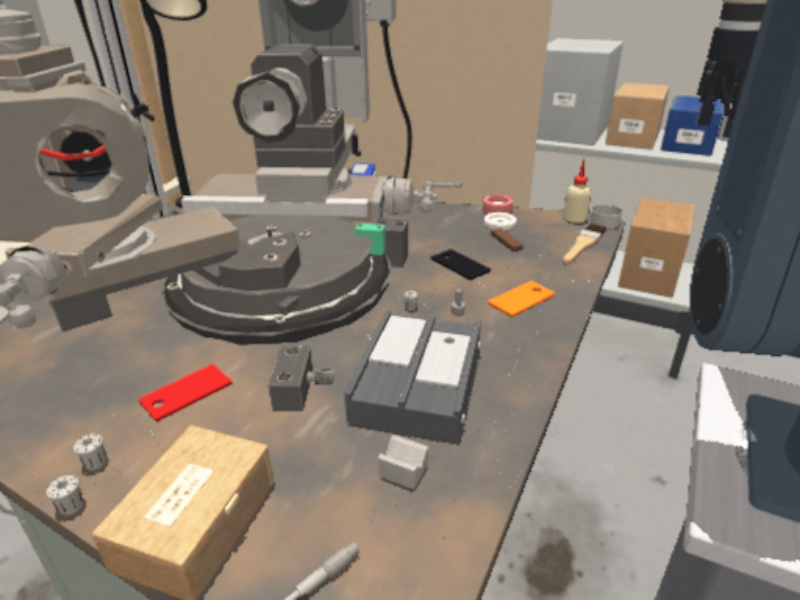

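The top view shows the look-alikes: silver plate with hole, in the near channel (372,376), red (281,200), orange (532,402) and black (572,320). The plain silver plate is in the far channel (381,331). I choose the silver one at (372,376), and check it in a close crop.

```bash
cat > m.py <<'E'
from h import *
def rects(f,z=0.046):
    im=f["color"]; hsv=cv2.cvtColor(im,cv2.COLOR_RGB2HSV)
    m=((hsv[...,2]>170)&(hsv[...,1]<40)).astype(np.uint8)
    cs,_=cv2.findContours(m,cv2.RETR_EXTERNAL,cv2.CHAIN_APPROX_NONE); out=[]
    for c in cs:
        if cv2.contourArea(c)<300: continue
        p=np.array([onz(f,u,v,z)[:2] for u,v in c[:,0]])
        if abs(p[:,1].mean())>0.3 or not .35<p[:,0].mean()<.65: continue
        r=cv2.minAreaRect((p*1000).astype(np.float32)); out.append(r)
    return out
E
python3 - <<'E'
from m import *
f=grab_frame("top"); 
for r in rects(f): print(r)
x0,y0,s=185,190,8
c=cv2.resize(f["color"][y0:y0+75,x0:x0+100],None,fx=s,fy=s,interpolation=cv2.INTER_CUBIC)
cv2.imwrite("pics/crop.png",c[:,:,::-1])
E
```

```text
((466.6741943359375, 50.17528533935547), (56.76719665527344, 113.12040710449219), 12.43088436126709)
((540.1903686523438, 38.47004699707031), (56.621429443359375, 113.16767883300781), 11.575017929077148)
```

View pics/crop.png

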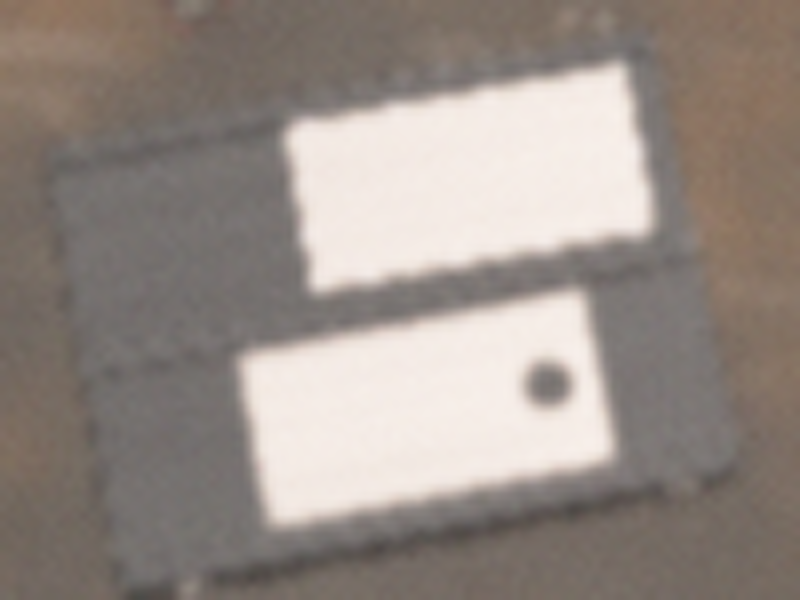

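The crop confirms it: the near-channel silver plate has the hole at crop (548,384), to the right near the -y end. The block's -y edge lies near x = 712 at that row. Next I measure the gap along the channel line.

```bash
cat >> m.py <<'E'
def prof(f,c,yaw,z,lo=-.16,hi=.16,xo=(-.015,-.01,-.005,.005,.01,.015)):
    u=np.array([-np.sin(yaw),np.cos(yaw)]);v=np.array([np.cos(yaw),np.sin(yaw)])
    t=np.arange(lo,hi,.001)
    P=np.array([[proj(f,np.append(c+a*u+b*v,z)) for a in t] for b in xo]).astype(np.float32)
    g=f["color"].astype(np.float32)
    I=cv2.remap(g,P[...,0],P[...,1],cv2.INTER_LINEAR).mean(0)
    return t,I
E
python3 - <<'E'
from m import *
f=grab_frame("top"); yaw=np.radians(12); c=np.array([.4667,.0502])
t,I=prof(f,c,yaw,.04)
I=cv2.GaussianBlur(I,(1,5),0)
for a,i in zip(t[::3],I[::3]): print(int(round(a*1000)),i.round().astype(int),end=' ; ')
E
```

```text
-160 [133 113  98] ; -157 [131 112  97] ; -154 [130 112  97] ; -151 [128 111  97] ; -148 [127 110  97] ; -145 [128 111  99] ; -142 [127 111  98] ; -139 [128 111  98] ; -136 [129 112  98] ; -133 [130 112  98] ; -130 [130 113  99] ; -127 [131 114  99] ; -124 [133 114 100] ; -121 [134 115 100] ; -118 [135 116 101] ; -115 [135 117 102] ; -112 [134 116 101] ; -109 [133 115 101] ; -106 [133 115 102] ; -103 [131 114 101] ; -100 [130 113 101] ; -97 [126 112 101] ; -94 [124 114 107] ; -91 [125 118 115] ; -88 [125 119 117] ; -85 [125 119 117] ; -82 [125 119 117] ; -79 [125 119 117] ; -76 [124 118 117] ; -73 [124 118 118] ; -70 [124 119 118] ; -67 [124 119 117] ; -64 [124 119 117] ; -61 [127 122 120] ; -58 [154 145 141] ; -55 [207 195 188] ; -52 [239 230 224] ; -49 [243 234 228] ; -46 [235 224 218] ; -43 [220 210 204] ; -40 [212 203 196] ; -37 [214 204 198] ; -34 [225 215 209] ; -31 [238 229 222] ; -28 [244 235 229] ; -25 [245 237 231] ; -22 [245 236 231] ; -19 [245 236 231] ; -16 [245 237 230] ; -13 [245 236 230] ; -10 [245 236 230] ; -7 [244 235 230] ; -4 [245 236 230] ; -1 [244 235 229] ; 2 
[... 321 characters left out ...]
[232 221 214] ; 56 [189 178 172] ; 59 [139 132 129] ; 62 [120 115 113] ; 65 [117 113 111] ; 68 [117 113 111] ; 71 [117 113 110] ; 74 [117 113 111] ; 77 [117 112 110] ; 80 [117 112 110] ; 83 [117 112 110] ; 86 [116 112 110] ; 89 [116 112 110] ; 92 [117 112 110] ; 95 [117 112 111] ; 98 [117 112 110] ; 101 [115 110 108] ; 104 [109 103 100] ; 107 [107 100  93] ; 110 [113 103  96] ; 113 [116 106  97] ; 116 [116 105  96] ; 119 [117 105  96] ; 122 [118 105  96] ; 125 [119 105  96] ; 128 [119 106  96] ; 131 [119 106  95] ; 134 [118 106  94] ; 137 [116 104  94] ; 140 [116 105  96] ; 143 [129 118 109] ; 146 [151 138 128] ; 149 [165 151 140] ; 152 [161 147 137] ; 155 [151 137 128] ; 158 [148 135 125] ;
```

move_arm --motion '[1, 0, 0, 0, 0, 0, -7.9, 1, 0, 0, 0, 0, 0, -7.9, 1, 0, 0, 0, 0, 0, -7.9, 1, 0, 0, 0, 0, 0, -7.9, 1, 0, 0, 0, 0, 0, -7.9, 1, 0, 0, 0, 0, 0, -7.9, 1, 0, 0, 0, 0, 0, -7.9, 1, 0, 0, 0, 0, 0, -7.9, 1, 0, 0, 0, 0, 0, -7.9, 1, 0, 0, 0, 0, 0, -7.9]'

```text
time: 2.0
tcp_pos: [0.2048, -0.4834, 0.2313]
tcp_rot: [0.627, 0.779, -0.0, -0.0]
ft_force: [-0.2, 0.1, 0.6]
gripper_width: 0.0002
finger_force: 0.0
```

move_arm --motion '[1, 0.039, 0.026, 0, 0, 0, 0, 1, 0.039, 0.026, 0, 0, 0, 0, 1, 0.039, 0.026, 0, 0, 0, 0, 1, 0.039, 0.026, 0, 0, 0, 0, 1, 0.039, 0.026, 0, 0, 0, 0, 1, 0.039, 0.026, 0, 0, 0, 0, 1, 0.039, 0.026, 0, 0, 0, 0, 1, 0.039, 0.026, 0, 0, 0, 0, 1, 0.039, 0.026, 0, 0, 0, 0, 1, 0.039, 0.026, 0, 0, 0, 0]'

```text
time: 3.0
tcp_pos: [0.3788, -0.0461, 0.2317]
tcp_rot: [0.63, 0.777, 0.0, 0.001]
ft_force: [1.1, -0.7, 0.2]
gripper_width: -0.0001
finger_force: 0.0
```

```bash
cat > d.py <<'E'
from m import *
def to(t,w=0,c=np.array([.4667,.0502]),yaw=np.radians(12)):
    from scipy.spatial.transform import Rotation as R
    s=state(); u=np.array([-np.sin(yaw),np.cos(yaw)]);v=np.array([np.cos(yaw),np.sin(yaw)])
    M=R.from_quat(s["tcp_rot"]).as_matrix(); p=c+t*u+w*v
    d=M.T@np.append(p-s["tcp_pos"][:2],0)
    print("shift",d.round(4),"tool x yaw",np.degrees(np.arctan2(M[1,0],M[0,0])).round(2),"pos",s["tcp_pos"].round(4),"F",s["ft_force"].round(2),"joints",s["joint_pos"].round(2))
E
python3 -c "
from d import *
to(.082)"
```

```text
shift [0.158  0.1059 0.    ] tool x yaw 101.95 pos [ 0.3788 -0.0461  0.2317] F [ 1.15 -0.69  0.16] joints [-0.3  -0.33 -0.23  1.66 -0.    1.06]
```

move_arm --motion '[1, 0.039, 0.026, 0, 0, 0, 0, 1, 0.039, 0.026, 0, 0, 0, 0, 1, 0.039, 0.026, 0, 0, 0, 0, 1, 0.039, 0.026, 0, 0, 0, 0, 1, 0, 0, 0.04, 0, 0, 0, 1, 0, 0, 0.04, 0, 0, 0, 1, 0, 0, 0.04, 0, 0, 0, 1, 0, 0, 0, 0, 0, 0, 1, 0, 0, 0, 0, 0, 0]'

```text
time: 3.9
tcp_pos: [0.447, 0.1261, 0.1112]
tcp_rot: [0.63, 0.777, -0.001, -0.001]
ft_force: [-0.2, 0.1, 1.4]
gripper_width: 0.0003
finger_force: 0.0
```

```bash
python3 -c "
from d import *
to(.082)
f=grab_frame('wrist'); a=grab_frame('top')
c=cv2.resize(a['color'][170:290,165:325],(512,384))
cv2.imwrite('pics/w1.png',cv2.resize(np.vstack([f['color'],c]),(450,675*1))[:600,:,::-1] if 0 else cv2.resize(np.hstack([f['color'],c]),(800,300))[:,:,::-1])"
```

```text
shift [ 0.0037  0.0035 -0.    ] tool x yaw 101.96 pos [0.447  0.1261 0.1112] F [-0.19  0.09  1.35] joints [ 0.13 -0.1  -0.29  1.39  0.    1.49]
```

View pics/w1.png

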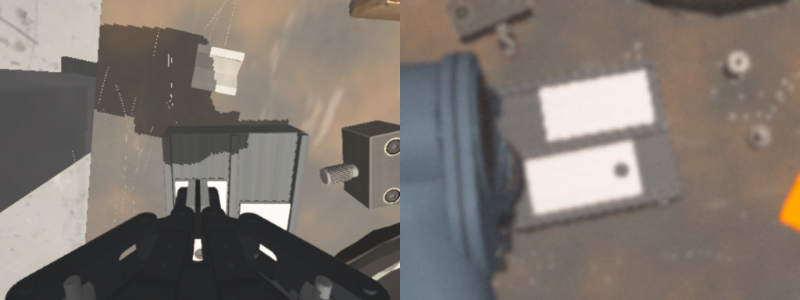

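move_arm --motion '[1, 0.004, 0.0035, 0.02, 0, 0, 0, 1, 0, 0, 0.02, 0, 0, 0, 1, 0, 0, 0.015, 0, 0, 0, 1, 0, 0, 0, 0, 0, 0, 1, 0, 0, 0, 0, 0, 0]'

```text
time: 4.5
tcp_pos: [0.4525, 0.131, 0.0591]
tcp_rot: [0.63, 0.777, 0.002, 0.002]
ft_force: [0.3, 0.3, 0.6]
gripper_width: 0.0002
finger_force: 0.0
```

```bash
python3 -c "
from d import *
to(.082)
f=grab_frame('wrist')
c=f['color'][140:384,150:400].copy()
c=cv2.resize(c,None,fx=2.4,fy=2.4)
cv2.imwrite('pics/w2.png',c[:,:,::-1])"
```

```text
shift [ 0.     -0.0029 -0.    ] tool x yaw 101.94 pos [0.4525 0.131  0.0591] F [0.3  0.3  0.56] joints [ 0.14 -0.06 -0.36  1.27  0.    1.5 ]
```

View pics/w2.png

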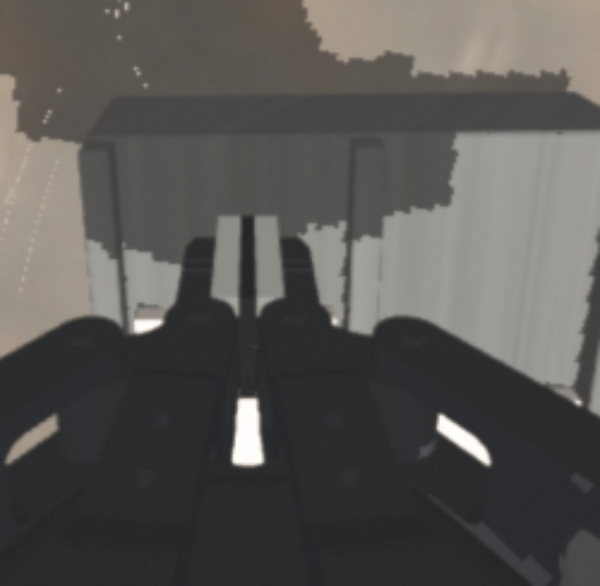

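move_arm --motion '[1, 0, -0.003, 0.006, 0, 0, 0, 1, 0, 0, 0.007, 0, 0, 0, 1, 0, 0, 0, 0, 0, 0, 1, 0, 0, 0, 0, 0, 0, 1, 0, 0, 0, 0, 0, 0]'

```text
time: 5.05
tcp_pos: [0.4474, 0.1302, 0.0433]
tcp_rot: [0.63, 0.777, -0.0, -0.0]
ft_force: [0.2, 0.7, 0.4]
gripper_width: 0.0
finger_force: 0.0
```

```bash
python3 -c "
from d import *
to(.082)"
```

```text
shift [-0.0003  0.0023 -0.    ] tool x yaw 101.96 pos [0.4474 0.1302 0.0433] F [0.18 0.65 0.35] joints [ 0.14 -0.06 -0.39  1.25  0.    1.5 ]
```

move_arm --motion '[1, 0, 0.002, 0.0015, 0, 0, 0, 1, -0.005, 0, 0, 0, 0, 0, 1, -0.005, 0, 0, 0, 0, 0, 1, -0.005, 0, 0, 0, 0, 0, 1, -0.005, 0, 0, 0, 0, 0, 1, -0.005, 0, 0, 0, 0, 0, 1, -0.005, 0, 0, 0, 0, 0, 1, 0, 0, 0, 0, 0, 0, 1, 0, 0, 0, 0, 0, 0]'

```text
time: 5.95
tcp_pos: [0.4557, 0.1008, 0.0418]
tcp_rot: [0.63, 0.777, -0.0, 0.0]
ft_force: [-0.1, -0.6, -1.0]
gripper_width: 0.0005
finger_force: 0.0
```

```bash
python3 -c "
from d import *
to(-.008)
a=grab_frame('top')
t,I=prof(a,np.array([.4667,.0502]),np.radians(12),.043,-.12,.08)
I=I[:,2]; print([(int(round(t[i]*1000))) for i in range(len(t)-1) if (I[i]-175)*(I[i+1]-175)<0])
for n in ('top','scene'):
  for d in spot_in(n,'drilled_plate')[:2]: print(n,np.round(d['at'],3))"
```

```text
shift [-0.0597  0.0003  0.0001] tool x yaw 101.93 pos [0.4557 0.1008 0.0418] F [-0.06 -0.59 -0.99] joints [ 0.07 -0.06 -0.39  1.24 -0.    1.44]
[-71, 22]
top [ 0.43  -0.213  0.006]
top [ 0.569 -0.288  0.003]
scene [ 0.569 -0.282  0.007]
scene [0.466 0.059 0.044]
```

move_arm --motion '[1, -0.006, 0, 0, 0, 0, 0, 1, -0.006, 0, 0, 0, 0, 0, 1, -0.006, 0, 0, 0, 0, 0, 1, -0.006, 0, 0, 0, 0, 0, 1, -0.006, 0, 0, 0, 0, 0, 1, -0.006, 0, 0, 0, 0, 0, 1, -0.006, 0, 0, 0, 0, 0, 1, -0.004, 0, 0, 0, 0, 0, 1, -0.002, 0, 0, 0, 0, 0, 1, 0, 0, 0, 0, 0, 0]'

```text
time: 7.1
tcp_pos: [0.4656, 0.0537, 0.0418]
tcp_rot: [0.63, 0.777, -0.0, 0.0]
ft_force: [-0.7, -0.3, 0.0]
gripper_width: -0.0002
finger_force: 0.0
```

```bash
python3 -c "
from d import *
to(-.008)
a=grab_frame('top')
t,I=prof(a,np.array([.4667,.0502]),np.radians(12),.046,-.16,.08)
I=I[:,2]; print([(int(round(t[i]*1000))) for i in range(len(t)-1) if (I[i]-175)*(I[i+1]-175)<0])
c=cv2.resize(a['color'][180:270,180:300],(800,600),interpolation=cv2.INTER_CUBIC)
cv2.imwrite('pics/t3.png',c[:,:,::-1])"
```

```text
shift [-0.0117  0.0003  0.    ] tool x yaw 101.93 pos [0.4656 0.0537 0.0418] F [-0.68 -0.33  0.04] joints [-0.03 -0.05 -0.38  1.24 -0.    1.33]
[-118, -37]
```

View pics/t3.png

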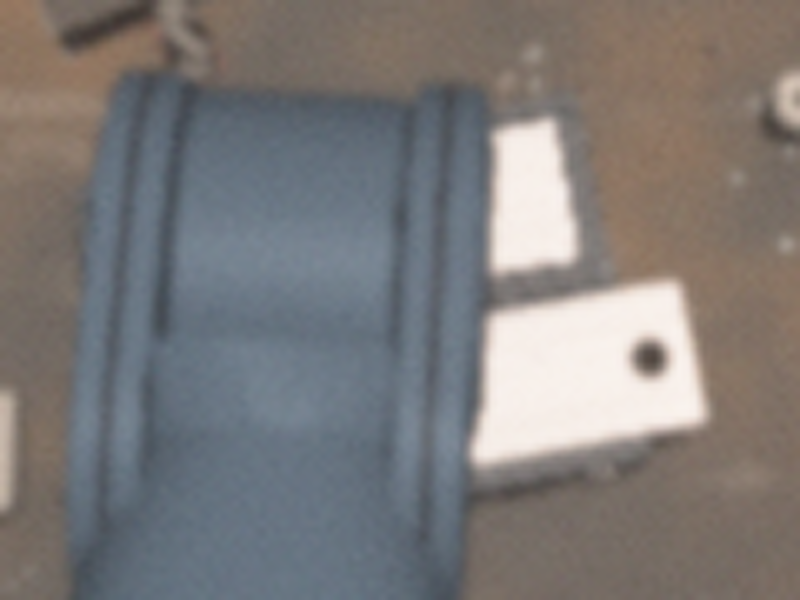

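The plate now sticks out about 22 mm, with the hole at crop (650,357) near the block's edge. It needs about 12 mm more, then I back off and rise.

move_arm --motion '[1, -0.004, 0, 0, 0, 0, 0, 1, -0.004, 0, 0, 0, 0, 0, 1, -0.003, 0, 0, 0, 0, 0, 1, -0.001, 0, 0, 0, 0, 0, 1, 0, 0, 0, 0, 0, 0, 1, 0, 0, 0, 0, 0, 0, 1, 0.006, 0, 0, 0, 0, 0, 1, 0.01, 0, 0, 0, 0, 0, 1, 0, 0, 0, 0, 0, 0, 1, 0, 0, 0, 0, 0, 0]'

```text
time: 8.15
tcp_pos: [0.4646, 0.0586, 0.0418]
tcp_rot: [0.629, 0.777, -0.0, 0.0]
ft_force: [-0.3, -0.7, -0.2]
gripper_width: 0.0
finger_force: 0.0
```

move_arm --motion '[1, 0, 0, -0.03, 0, 0, 0, 1, 0, 0, -0.04, 0, 0, 0, 1, 0, 0, -0.04, 0, 0, 0, 1, 0.04, 0, 0, 0, 0, 0, 1, 0.04, 0, 0, 0, 0, 0, 1, 0.04, 0, 0, 0, 0, 0, 1, 0.04, 0, 0, 0, 0, 0, 1, 0.04, 0, 0, 0, 0, 0, 1, 0.03, 0, 0, 0, 0, 0, 1, 0, 0, 0, 0, 0, 0]'

```text
time: 9.15
tcp_pos: [0.416, 0.2863, 0.1517]
tcp_rot: [0.628, 0.779, 0.0, -0.0]
ft_force: [0.2, -0.7, 0.4]
gripper_width: 0.0001
finger_force: 0.0
```

```bash
python3 -c "
from d import *
to(.15)
a=grab_frame('top')
for z in (.04,.046):
  t,I=prof(a,np.array([.4667,.0502]),np.radians(12),z,-.16,.08)
  I=I[:,2]; print(z,[(int(round(t[i]*1000))) for i in range(len(t)-1) if (I[i]-175)*(I[i+1]-175)<0])
print(rects(a))
c=cv2.resize(a['color'][180:270,180:300],(800,600),interpolation=cv2.INTER_CUBIC)
cv2.imwrite('pics/t4.png',c[:,:,::-1])"
```

```text
shift [-0.0914  0.0001 -0.0001] tool x yaw 102.26 pos [0.416  0.2863 0.1517] F [ 0.22 -0.68  0.36] joints [ 0.47 -0.01 -0.12  1.46  0.    1.83]
0.04 [-130, -18]
0.046 [-130, -18]
[((481.3836669921875, -21.366622924804688), (57.71846008300781, 113.33103942871094), 11.91591739654541), ((540.3080444335938, 38.51013946533203), (57.08364486694336, 113.86398315429688), 11.393502235412598)]
```

View pics/t4.png

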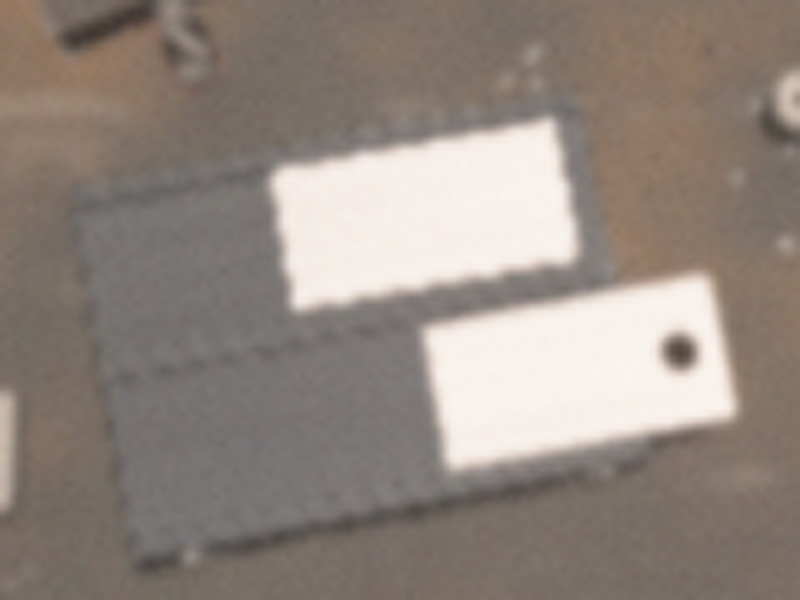

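The hole at crop (680,352) is fully past the block's edge, with an overhang of about 34 mm. The plain plate has not moved and the arm is clear, so I hand it in.

```bash
python3 -c "
from bench import *
print(sign_off())"
```

```text
the job is handed in; nothing more can be done
None
```

I pushed the drilled plate out so its leading end sits about 34 mm past the block's -y end by camera measurement, with the hole fully clear; the plain plate hadn't moved, the arm is drawn back clear, and the job was handed in at about 9 s with no verdict returned.

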